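Load a plaster model into a ratchet model press

TASK

Load the small model press: take the press head by its fixed black grip and lift it, clicking up the rack, to the top notch, let go so that the pawl holds it there, and push the carrier with the plaster model fully home under it. Only then squeeze the release paddle towards the grip and, keeping it squeezed, bring the head down gently until its sprung foot is felt clearly pressing on the model (plaster is brittle: never press hard), then let go and leave it so. Do not disturb the bur block, the jar or the spare model.

Things in the scene. Friction and masses are not known exactly. Their poses are not given: they have to be found in the camera images.
- stand: Fixed frame of the press. Grey base 245 x 100 x 12 mm (x -120 to +125), guide channel 60 mm wide between low rails (tops at z = 24), square steel column 24 mm wide, 182 high, front face at x = +83; its +y side has teeth 10 mm apart, flat above, sloping below. Origin: on the table below the head's foot axis; x along the channel from its open near end to the column, y left, z up.
- stop (a point): Middle of the near face of the stop across the far end of the channel, at x = 35.5 mm, z = 19 mm in the stand's axes. The carrier's plate meets it when the carrier is home.
- head: Press head, about 0.7 kg (0.5 to 0.85), sliding only up and down on the column. Origin: underside of its 16 mm thick aluminium arm on the foot axis, 50 mm above the table at its lowest, 114 at the top stop; axes as the stand's. Held by the pawl it rests 50, 60, ... or 110 mm (top notch) above the table. The pawl lets it up and stops it coming down. Two uprights on it are open from above: grip and paddle.
- grip (a point): Middle of the fixed black grip on the head: upright 28 mm long in x, 14 mm thick in y, 42 mm high, at x = 0, y = -20, z = 37 mm in the head's axes. Pinched alone across y it lifts the head: its weight plus up to 8 N as the pawl rides over each tooth. Clear gap to the paddle 36 mm.
- paddle (a point): Middle of the pawl's steel release paddle: upright 28 mm long in x, 8 thick in y, 37 high; at rest at x = 0, y = +27, z = 37.5 mm in the head's axes. Grip and paddle are 58 mm wide outside; squeezed together fully (over 5 N) 48 mm, middle at y = -3. While squeezed the pawl is clear and the pinch carries the head up or down freely. Let go, a spring returns the pawl to the rack.
- pawl (a joint): Angle of the pawl lever about its upright pivot: 0 = paddle out and pawl in the rack, up to about 0.11 as it rides over a tooth, 0.20 rad = paddle squeezed fully and pawl clear.
- foot_root (a point): Where the foot's stem leaves the underside of the head's arm (same point as the head's origin). The foot has a round rubber pad 22 mm across and is screwed to a different length each time, NOT reported: pad underside 20 to 36 mm below this point. The pad is sprung: it gives up to 5 mm at 1.6 N per mm, then is solid.
- carrier: Loose grey carrier (0.15 to 0.31 kg) in the channel with a plaster dental model on it. Origin: underside of its plate below the model's middle, 12 mm above the table; x along the channel. Plate 120 x 57 x 8 mm, x -85 to +35; model 50 x 50 mm, flat palate at z = 32 (44 above the table). Starts 40 to 55 mm short of home; home: its origin on the foot axis. A low foot blocks its way.
- lug (a point): Middle of the near face of the carrier's push lug: plate across its near end, 40 mm wide in y, 8 mm thick, at x = -85 mm, y = 0, z = 23 mm in the carrier's axes (top at z = 39). Push it in +x.
- bur_block: Bystander: red block 80 x 45 x 22 mm with burs standing in it; origin: centre of underside. Leave alone.
- jar: Bystander: small glass jar, 52 mm diameter, 65 mm high; origin: centre of underside. Leave alone.
- spare_model: Bystander: loose plaster arch model 55 x 60 x 27 mm without a carrier; origin: centre of underside. Leave alone.
Mind the look-alikes: they are no part of the job. There is more than one size of the carrier; the one meant has the size given above.

How it is judged (in metres and radians):
On the way, in this order (a step that is already met when the one before it is completed fails the run):
1. the head stands in the top notch (at least 106.5 mm above the table), held by the pawl alone: nothing touched by the fingers (z of head in the frame of stand above 0.1065 m and value of joint pawl below 0.08 rad and contact force between the fingers and anything else below 0.5 N), for 0.2 s.
2. the carrier is home (within 4 mm of the foot's axis) with the head still in the top notch (z of head in the frame of stand above 0.1065 m and x of carrier in the frame of stand above -0.004 m), for 0.2 s.
3. the foot presses on the model with at least 1.5 N while the paddle is still squeezed (contact force between head and carrier above 1.5 N and value of joint pawl above 0.14 rad), for 0.05 s.
At the end, for the whole second after the job is handed in: The carrier is home (within 4 mm of the foot's axis), the foot presses on the model with 1.5 to 16 N, the head is at rest, the paddle is released and the fingers touch nothing (x of carrier in the frame of stand above -0.004 m and contact force between head and carrier between 1.5 and 16 N and linear speed of head below 0.01 m/s and value of joint pawl below 0.15 rad and contact force between the fingers and anything else below 0.5 N).
It fails at once if the foot presses on the model with more than 16 N (contact force between head and carrier above 16 N).
It fails at once if the release paddle is squeezed (pawl beyond 0.16 rad) before the carrier is home (value of joint pawl above 0.16 rad and x of carrier in the frame of stand below -0.006 m).
It fails at once if the red bur block is moved more than 15 mm (distance of bur_block from where it was at the start of the episode above 0.015 m).
It fails at once if the glass jar is moved more than 15 mm (distance of jar from where it was at the start of the episode above 0.015 m).
It fails at once if the spare plaster model is moved more than 15 mm (distance of spare_model from where it was at the start of the episode above 0.015 m).
It also fails if it takes over 54 s, if anything falls off the work surface, if the arm or the gripper's body presses on something with over 40 N, if the wrist force passes 120 N, or if a joint passes its speed limit or range.

ROBOT

A 6-joint arm with a two-finger parallel gripper is mounted at the origin on the work surface. World frame = base frame: x ahead of the robot, y to its left, z up, the work surface at z = 0. Lengths are in m, angles in degrees, forces in N, time in s.
With the tool pointing down it reaches from about 0.35 to 0.875 m from the base axis. Payload 4.2 kg.
Tool frame: the origin (TCP) lies midway between the tips of the shut fingers; the grasp point (between the pads) lies 19 mm behind it; z points along the fingers, y is the line along which they close (so a half turn about z gives the same grasp; the last joint's range is limited). The gripper opens to 87 mm and grips with 3 to 60 N. Pads are 19 mm wide; open, the fingers measure 117 mm over their backs; the gripper's body (75 mm by 190 mm) begins 51 mm behind the grasp point.
Start: joints at [-61.444, 22.042, 0.453, 0, -68.411, -14.817], TCP at [0.148, -0.607, 0.223] pointing down, gripper open.
Joint ranges: [-179.83, 179.83], [-69.29, 118.12], [-61.27, 80.66], [-181.25, 117.63], [-171.15, -9.14], [-177.46, 177.46]. Speed limits (degrees/s): [159.86, 159.86, 180, 180, 180, 180].

INTERFACE

Orientations are given as a 3x3 rotation matrix whose columns are the frame's x, y, z axes.
In Python, from station import r, cams gives the robot as it stands.
- The arm moves only by the tool play_rows, never from a script. Its argument "commands" is text: rows parted by semicolons, each of 6 numbers parted by spaces: the shift along the world's x, y, z normalised to -1 to 1, where 1 is 30 mm, then the turn, a rotation vector about the world's x, y, z normalised to -1 to 1, where 1 is 0.15 rad. A call has 1 to 20 rows; each row shifts and turns the commanded pose from where the row before left it; what a row does not reach is not made up. A row lasts 1/10 s, in which the tool goes at most 50 mm and 8.59 degrees, less where a joint would pass 70% of its speed; a pose out of reach is approached as far as the arm can. A call with a number of a shift or a turn outside -1 to 1 is refused whole. A call with a gripper value outside its range is refused whole. "grip" is the finger opening in mm, from 0 to 87, set as the call begins (left out, the last holds). The fingers move at their own pace and stop on an object; the grip force is fixed at half the most. Time passes only in rows, so rows that do not move let the fingers close. It gives the time, the measured TCP pose, the force, the opening and the grip force at its end, in the units of the state.
- r.sense(): the state, without advancing time (a new reading comes with each control period).
- cams.capture(name): name is "scene" or "side" or "wrist"; returns (picture, depth): 480x640x3 uint8, blue, green, red; 480x640 float32, m along the optical axis (not along the pixel's ray), 0 where there is no reading.
- cams.camera_info(name): a dict with "mtx" (3x3 intrinsics, pixels), "R" (3x3) and "t" (3): a world point X has camera coordinates R X + t. Camera axes: x right, y down, z forward; pixel columns grow to the right and rows downward; lengths in m; the calibration is good to about 2 mm. A picture is of the moment at which its call begins: read the wrist's pose just before it. camera_info takes no time and is no camera call; for the wrist camera it gives the pose at the moment of the call.
- r.finish_job(): hands the job in; it is judged then, once.
The state is a dict: "time_s": time; "joints": joint angles; "joint_velocities": joint speeds; "effort": joint torques, N m; "tcp_pos": TCP position; "ee_rot": TCP orientation; "wrist_force": force on the tool from outside, world axes, zero at the start; "moment": the same for the moment, N m; "gripper_width": opening from 0.0 (shut) to 1.0 (fully open); "gripper_force": force on a finger pad.
Only numpy, scipy, OpenCV 4.12 (cv2) and the standard library are available. Lean on these libraries where they do the work, as an engineer would, in place of code of your own. Each camera call takes 0.05 s, during which the arm holds its last target. There are 200 camera calls.

## Working session

There is one attempt and no reset: what is moved stays moved. The work goes in short steps, Python scripts to look and compute and a tool call to move; the robot and the scene stay as the last step left them, time stands still between calls to the robot, and variables do not carry over. Pictures are saved under pics/ and viewed, at most 10 in all, crops included, and the job is handed in when it is done.

Besides the shell and the picture viewer there is one more tool, called after "Emit:" by a JSON object that holds its "method" and its "body", one argument or row to a line. play_rows: Moves the arm, as the interface text tells. Scaled input: -1 to 1 covers 30 mm each way for a shift and 0.15 rad each way for a turn. Its arguments: {"type":"object","properties":{"commands":{"type":"string"},"grip":{"type":"number"}},"required":["commands"]}

```bash
mkdir -p pics; ls; python3 - <<'E'
from station import r,cams
import cv2,numpy as np
s=r.sense(); print(s['time_s'],s['tcp_pos'],s['ee_rot'],s['gripper_width'])
for n in("scene","side"):
    p,d=cams.capture(n); np.save(f'pics/{n}0.npy',d); cv2.imwrite(f'pics/{n}0.png',p); i=cams.camera_info(n); print(n,i)
E
```

```text
pics
0.0 [ 0.14832417 -0.6065161   0.22144138] [[-9.71435057e-01 -2.37304729e-01 -6.28356679e-04]
 [-2.37305541e-01  9.71432658e-01  2.16130206e-03]
 [ 9.75190010e-05  2.24867711e-03 -9.99997467e-01]] 0.9992434993787227
scene {'mtx': array([[505.82523102,   0.        , 320.01280082],
       [  0.        , 505.82523102, 248.31801883],
       [  0.        ,   0.        ,   1.        ]]), 'R': array([[-0.626781  ,  0.77908671,  0.01301834],
       [ 0.61874741,  0.50780278, -0.59940635],
       [-0.47360027, -0.36764145, -0.80033902]]), 't': array([ 0.38049133, -0.35478146,  1.38565753])}
side {'mtx': array([[578.93476107,   0.        , 311.86968665],
       [  0.        , 578.93476107, 239.76006712],
       [  0.        ,   0.        ,   1.        ]]), 'R': array([[-0.90363488, -0.4282187 ,  0.00852865],
       [-0.31887732,  0.65934004, -0.68087294],
       [ 0.28593925, -0.61798013, -0.7323519 ]]), 't': array([0.56602687, 0.24339095, 1.01251184])}
```

View pics/scene0.png

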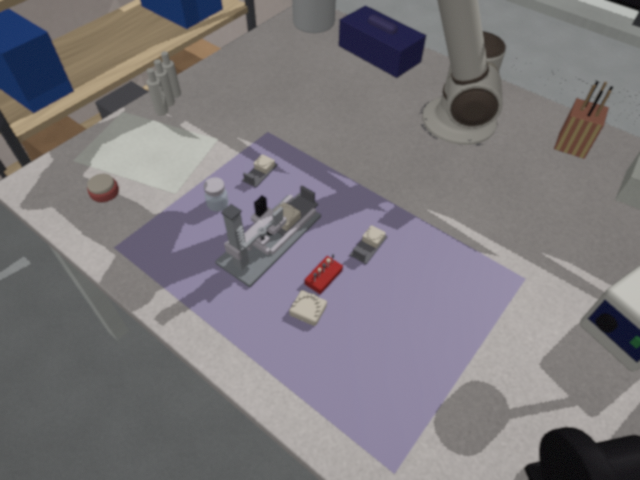

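View pics/side0.png

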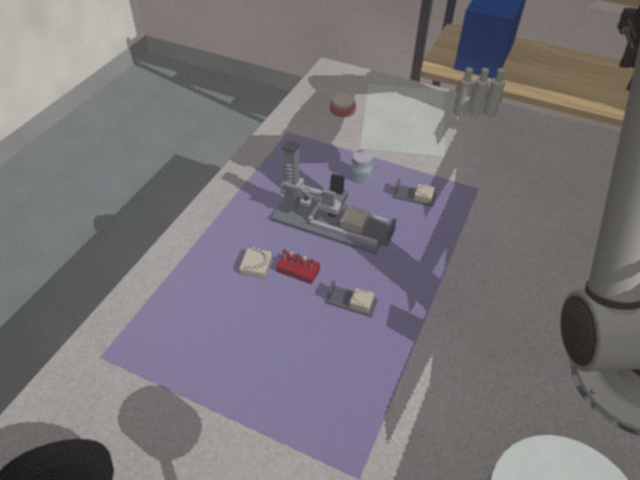

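The scene view shows the press at about (270,235) and the side view at (335,215). There are three carriers: one in the channel (scene 290,215) and two short ones loose on the mat (scene 260,168 and 370,243). The one in the channel fits, so I'll confirm it in an enlarged crop.

```bash
python3 - <<'E'
import cv2,numpy as np
a=cv2.imread('pics/scene0.png')[170:290,205:330]; b=cv2.imread('pics/side0.png')[135:255,265:400]
o=[]
for im,(u0,v0),k in((a,(205,170),3),(b,(265,135),3)):
    im=cv2.resize(im,None,fx=k,fy=k,interpolation=cv2.INTER_CUBIC)
    for u in range(-(-u0//20)*20,u0+im.shape[1]//k,20): cv2.putText(im,str(u),((u-u0)*k,10),0,.35,(0,255,255)); cv2.line(im,((u-u0)*k,12),((u-u0)*k,20),(0,255,255))
    for v in range(-(-v0//20)*20,v0+im.shape[0]//k,20): cv2.putText(im,str(v),(0,(v-v0)*k+4),0,.35,(0,255,255)); cv2.line(im,(22,(v-v0)*k),(30,(v-v0)*k),(0,255,255))
    o.append(im)
cv2.imwrite('pics/crop0.png',np.hstack(o))
E
```

```text
(no output)
```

View pics/crop0.png

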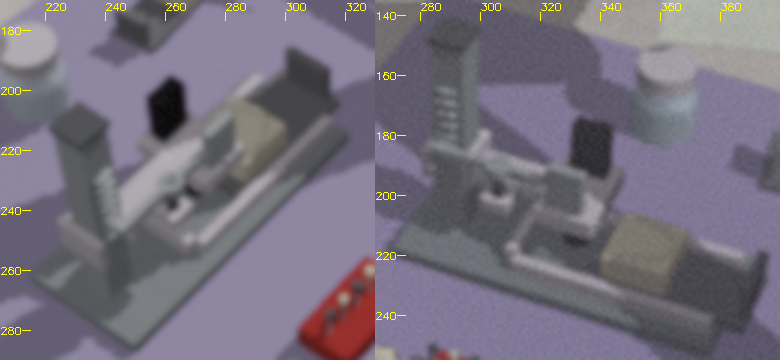

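The crop confirms it. The press carries the large carrier (model at scene 285,213, lug at 308,197), with the black grip at (263,198) and the paddle at (275,215). The column top is at (232,207) in the scene view and (289,146) in the side view. Next I'll cast rays for the base corners and the column top.

```bash
cat > h.py <<'E'
import numpy as np
from station import r,cams
def ray(info,uv):
    K,R,t=info['mtx'],np.array(info['R']),np.array(info['t'])
    d=R.T@np.linalg.inv(K)@np.array([uv[0],uv[1],1.]); return -R.T@t,d
def onz(info,uv,z):
    c,d=ray(info,uv); return c+d*(z-c[2])/d[2]
def proj(info,X):
    p=info['R']@np.asarray(X)+info['t']; q=info['mtx']@p; return q[:2]/q[2]
E
python3 - <<'E'
from h import *
from scipy.optimize import least_squares
S=cams.camera_info('scene');D=cams.camera_info('side')
obs=[(S,(217,263),(125,-50,12)),(S,(250,285),(125,50,12)),(S,(321,215),(-120,50,12)),(S,(231,211),(95,0,182)),
(D,(271,216),(125,50,12)),(D,(377,250),(-120,50,12)),(D,(290,147),(95,0,182))]
for c,uv,p in obs: print(p,np.round(onz(c,uv,p[2]/1e3),4))
def W(q,p): c,s=np.cos(q[2]),np.sin(q[2]); x,y,z=np.array(p)/1e3; return np.array([q[0]+c*x-s*y,q[1]+s*x+c*y,z])
f=lambda q:np.concatenate([proj(c,W(q,p))-uv for c,uv,p in obs])
q=least_squares(f,[.5,-.3,-.5]).x; print(q,np.degrees(q[2]));print(f(q).reshape(-1,2).round(1))
# depth cloud in the stand frame
for n in('scene','side'):
    I=S if n=='scene' else D; d=np.load(f'pics/{n}0.npy'); v,u=np.mgrid[:480,:640]; m=d>0
    P=(np.linalg.inv(I['mtx'])@np.vstack([u[m],v[m],np.ones(m.sum())]))*d[m]; X=(I['R'].T@(P-I['t'][:,None])).T
    c,s=np.cos(q[2]),np.sin(q[2]); a=X-[q[0],q[1],0]; L=np.c_[a@[c,s,0],a@[-s,c,0],X[:,2]]*1e3
    L=L[(abs(L[:,0])<150)&(abs(L[:,1])<70)&(L[:,2]>-10)]
    for nm,b in dict(col=(70,120,-30,30,175,195),model=(-90,0,-40,40,38,50),grip=(-25,25,-40,-5,88,160),pad=(-25,25,10,40,88,160),lug=(-150,-100,-30,30,35,60)).items():
        k=L[(L[:,0]>b[0])&(L[:,0]<b[1])&(L[:,1]>b[2])&(L[:,1]<b[3])&(L[:,2]>b[4])&(L[:,2]<b[5])]
        if len(k)>3: print(n,nm,len(k),k.min(0).round(),k.max(0).round(),np.median(k,0).round())
E
```

```text
(125, -50, 12) [ 0.7627 -0.1552  0.012 ]
(125, 50, 12) [ 0.7586 -0.063   0.012 ]
(-120, 50, 12) [ 0.5183 -0.0687  0.012 ]
(95, 0, 182) [ 0.7317 -0.114   0.182 ]
(125, 50, 12) [ 0.7578 -0.0689  0.012 ]
(-120, 50, 12) [ 0.5135 -0.0763  0.012 ]
(95, 0, 182) [ 0.7284 -0.1097  0.182 ]
[ 0.63556415 -0.11736094  0.04350249] 2.4925093380491496
[[-2.2 -1.6]
 [ 0.5  0.2]
 [-0.  -2.1]
 [ 0.8 -0.2]
 [-1.7  1.9]
 [-0.6  1.2]
 [-0.1 -1.3]]
scene col 198 [ 81. -17. 175.] [110.  14. 183.] [ 96.  -1. 180.]
scene model 239 [-76. -24.  38.] [-29.  28.  49.] [-60.   9.  42.]
scene grip 184 [-14. -27.  88.] [ 14. -12. 119.] [  4. -15. 109.]
scene pad 143 [-15.  22.  88.] [ 25.  32. 116.] [  4.  30. 103.]
scene lug 102 [-138.  -18.   36.] [-127.   23.   52.] [-130.    4.   46.]
side col 149 [ 81. -20. 176.] [111.  11. 185.] [ 95.  -2. 181.]
side model 426 [-77. -28.  38.] [-26.  26.  50.] [-51.   2.  43.]
side grip 202 [-14. -31.  88.] [ 14. -11. 120.] [ -1. -17. 108.]
side pad 182 [-14.  20.  88.] [ 25.  32. 119.] [  1.  28. 103.]
side lug 88 [-136.  -22.   35.] [-127.   22.   54.] [-133.    5.   48.]
```

Stand origin is about (0.6355, -0.117) with yaw +2.5°. The point cloud matches the given sizes: column top 181, palate 43, grip top 119, so the head sits in the 60 mm notch. The carrier is about 51 mm short of home. I'll move above the grip.

Emit:
{"method": "play_rows", "body": {
  "commands": "0.957 0.921 0 0 0 -0.077;0.957 0.921 0 0 0 -0.077;0.957 0.921 0 0 0 -0.077;0.957 0.921 0 0 0 -0.077;0.957 0.921 0 0 0 -0.077;0.957 0.921 0 0 0 -0.077;0.957 0.921 0 0 0 -0.077;0.957 0.921 0 0 0 -0.077;0.957 0.921 0 0 0 -0.077;0.957 0.921 0 0 0 -0.077;0.957 0.921 0 0 0 -0.077;0.957 0.921 0 0 0 -0.077;0.957 0.921 0 0 0 -0.077;0.957 0.921 0 0 0 -0.077;0.957 0.921 0 0 0 -0.077;0.957 0.921 0 0 0 -0.077;0.957 0.921 0 0 0 -0.077;0 0 0 0 0 0;0 0 0 0 0 0;0 0 0 0 0 0",
  "grip": 36
}}

```text
time_s: 2.1
tcp_pos: [0.6357, -0.1379, 0.2222]
ee_rot: [[-0.999, -0.043, -0.001], [-0.043, 0.999, -0.0], [0.001, 0.0, -1.0]]
wrist_force: [-0.4, -0.7, -0.9]
gripper_width: 0.414
gripper_force: 0.0
```

```bash
python3 - <<'E'
from h import *
import cv2
s=r.sense(); print(s['time_s'],s['tcp_pos'],s['ee_rot'],s['gripper_width']*87,s['wrist_force'])
I=cams.camera_info('wrist'); p,d=cams.capture('wrist'); cv2.imwrite('pics/w1.png',p); np.save('pics/w1.npy',d)
print(I)
v,u=np.mgrid[:480,:640]; m=d>0
P=(np.linalg.inv(I['mtx'])@np.vstack([u[m],v[m],np.ones(m.sum())]))*d[m]; X=(I['R'].T@(P-I['t'][:,None])).T
q=[.6355,-.1174,.0435];c,s=np.cos(q[2]),np.sin(q[2]); a=X-[q[0],q[1],0]; L=np.c_[a@[c,s,0],a@[-s,c,0],X[:,2]]*1e3
for nm,b in dict(grip=(-40,30,-50,0,108,135),pad=(-40,40,5,60,108,135),col=(50,140,-40,40,170,190),lug=(-170,-90,-40,40,40,60)).items():
    k=L[(L[:,0]>b[0])&(L[:,0]<b[1])&(L[:,1]>b[2])&(L[:,1]<b[3])&(L[:,2]>b[4])&(L[:,2]<b[5])]
    if len(k)>3: print(nm,len(k),np.percentile(k,[2,50,98],axis=0).round(1).tolist())
E
```

```text
2.1 [ 0.63572873 -0.13788953  0.22216296] [[-9.99076449e-01 -4.29495049e-02 -1.26090320e-03]
 [-4.29495199e-02  9.99077244e-01 -1.51450959e-05]
 [ 1.26039017e-03  3.90240786e-05 -9.99999205e-01]] 36.021303439121105 [-0.4269022 -0.711816  -0.8687873]
{'mtx': array([[417.02858464,   0.        , 323.03658049],
       [  0.        , 417.02858464, 240.57556616],
       [  0.        ,   0.        ,   1.        ]]), 'R': array([[-4.26559686e-02,  9.99089806e-01, -1.66041411e-04],
       [ 9.60253297e-01,  4.10437356e-02,  2.76096028e-01],
       [ 2.75851542e-01,  1.16177017e-02, -9.61130041e-01]]), 't': array([ 0.16560609, -0.63735415,  0.2173141 ])}
grip 874 [[-17.2, -28.6, 111.1], [-4.9, -21.9, 117.8], [9.5, -15.2, 119.1]]
pad 540 [[-16.3, 20.8, 108.9], [-3.6, 24.2, 115.6], [10.2, 28.5, 117.3]]
col 742 [[77.5, -16.7, 170.4], [79.7, -3.7, 180.5], [82.0, 9.4, 183.1]]
lug 772 [[-138.9, -18.9, 40.8], [-134.2, 0.6, 51.1], [-131.0, 19.1, 52.7]]
```

View pics/w1.png

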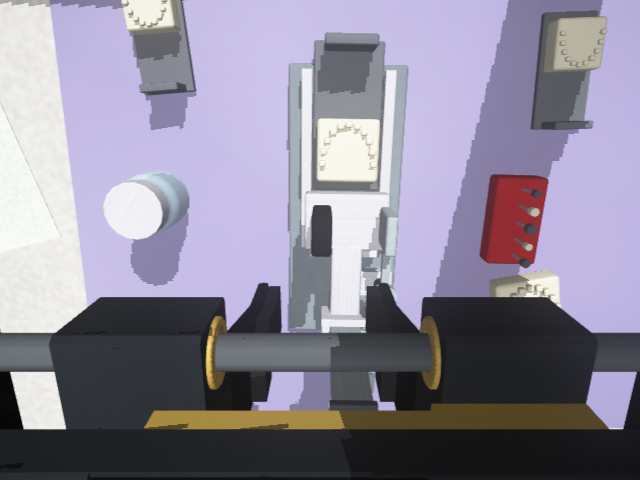

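The wrist view shows the fingers straddling the grip, seen at (322,230), with the paddle at (390,230). The long side of the gripper body runs along y, so it clears the column. Wrist and fixed cameras agree to within 2–4 mm. Going down over the grip.

Emit:
{"method": "play_rows", "body": {
  "commands": "-0.04 -0.02 -0.8 0 0 -0.07;0 0 -0.8 0 0 0;0 0 -0.8 0 0 0;0 0 -0.7 0 0 0;0 0 -0.6 0 0 0;0 0 -0.5 0 0 0;0 0 -0.4 0 0 0;0 0 0 0 0 0;0 0 0 0 0 0;0 0 0 0 0 0"
}}

```text
time_s: 3.15
tcp_pos: [0.636, -0.1383, 0.0858]
ee_rot: [[-0.999, -0.033, 0.002], [-0.033, 0.999, -0.0], [-0.002, -0.0, -1.0]]
wrist_force: [-0.4, 0.2, -0.0]
gripper_width: 0.417
gripper_force: 0.0
```

Emit:
{"method": "play_rows", "body": {
  "commands": "0 0 0 0 0 0;0 0 0 0 0 0;0 0 0 0 0 0;0 0 0 0 0 0;0 0 0 0 0 0;0 0 0 0 0 0;0 0 0 0 0 0",
  "grip": 8
}}

```text
time_s: 3.85
tcp_pos: [0.6355, -0.1392, 0.0849]
ee_rot: [[-0.999, -0.032, 0.0], [-0.032, 0.999, -0.001], [-0.0, -0.001, -1.0]]
wrist_force: [0.8, -5.3, 0.6]
gripper_width: 0.159
gripper_force: 30.0
```

Gripped at 13.8 mm, matching the 14 mm grip. Now lifting about 52 mm.

Emit:
{"method": "play_rows", "body": {
  "commands": "0 -0.04 0.17 0 0 0;0 0 0.2 0 0 0;0 0 0.2 0 0 0;0 0 0.2 0 0 0;0 0 0.2 0 0 0;0 0 0.2 0 0 0;0 0 0.2 0 0 0;0 0 0.2 0 0 0;0 0 0.1 0 0 0;0 0 0.06 0 0 0;0 0 0 0 0 0;0 0 0 0 0 0;0 0 0 0 0 0"
}}

```text
time_s: 5.15
tcp_pos: [0.6355, -0.1391, 0.1335]
ee_rot: [[-0.999, -0.032, -0.001], [-0.032, 0.999, 0.001], [0.001, 0.001, -1.0]]
wrist_force: [5.7, -4.1, -12.0]
gripper_width: 0.159
gripper_force: 30.0
```

Emit:
{"method": "play_rows", "body": {
  "commands": "0 0 0.07 0 0 0;0 0 0.06 0 0 0;0 0 0 0 0 0;0 0 0 0 0 0;0 0 0 0 0 0"
}}

```text
time_s: 5.65
tcp_pos: [0.6355, -0.1391, 0.1392]
ee_rot: [[-0.999, -0.032, -0.0], [-0.032, 0.999, 0.0], [0.0, 0.0, -1.0]]
wrist_force: [3.6, -2.7, -9.2]
gripper_width: 0.159
gripper_force: 30.0
```

The pawl clicked, since the load dropped. Now I'll settle the head onto the pawl and open.

Emit:
{"method": "play_rows", "body": {
  "commands": "0 0 -0.05 0 0 0;0 0 -0.05 0 0 0;0 0 -0.03 0 0 0;0 0 0 0 0 0"
}}

```text
time_s: 6.05
tcp_pos: [0.6355, -0.1392, 0.1363]
ee_rot: [[-0.999, -0.033, 0.0], [-0.033, 0.999, 0.0], [-0.0, 0.0, -1.0]]
wrist_force: [3.2, -2.3, -6.9]
gripper_width: 0.16
gripper_force: 30.0
```

Emit:
{"method": "play_rows", "body": {
  "commands": "0 0 0 0 0 0;0 0 0 0 0 0;0 0 0 0 0 0;0 0 0 0 0 0;0 0 0 0 0 0;0 0 0 0 0 0",
  "grip": 36
}}

```text
time_s: 6.65
tcp_pos: [0.6353, -0.1391, 0.1366]
ee_rot: [[-0.999, -0.033, 0.0], [-0.033, 0.999, 0.0], [-0.0, 0.0, -1.0]]
wrist_force: [0.9, 0.1, -0.5]
gripper_width: 0.41
gripper_force: 0.0
```

Emit:
{"method": "play_rows", "body": {
  "commands": "0 0 0.8 0 0 0;0 0 0.8 0 0 0;0 0 0.8 0 0 0;-0.8 0.1 0.1 0 0 0;-1 0.1 0 0 0 0;-1 0.1 0 0 0 0;-1 0.1 0 0 0 0;-1 0.1 0 0 0 0;-0.98 0.04 0 0 0 0;0 0 -1 0 0 0;0 0 -1 0 0 0;0 0 -1 0 0 0;0 0 -1 0 0 0;0 0 -0.8 0 0 0;0 0 -0.6 0 0 0;0 0 -0.4 0 0 0;0 0 -0.1 0 0 0;0 0 0 0 0 0;0 0 0 0 0 0",
  "grip": 36
}}

```text
time_s: 8.55
tcp_pos: [0.4626, -0.123, 0.0352]
ee_rot: [[-0.999, -0.033, 0.001], [-0.033, 0.999, -0.0], [-0.001, -0.0, -1.0]]
wrist_force: [0.3, -0.6, -0.5]
gripper_width: 0.418
gripper_force: 0.0
```

```bash
python3 - <<'E'
from h import *
s=r.sense(); print(s['time_s'],s['tcp_pos'],s['wrist_force'])
q=[.6355,-.1174,.0435]
for n in('scene','side'):
    I=cams.camera_info(n);p,d=cams.capture(n)
    v,u=np.mgrid[:480,:640]; m=d>0
    P=(np.linalg.inv(I['mtx'])@np.vstack([u[m],v[m],np.ones(m.sum())]))*d[m]; X=(I['R'].T@(P-I['t'][:,None])).T
    c,s=np.cos(q[2]),np.sin(q[2]); a=X-[q[0],q[1],0]; L=np.c_[a@[c,s,0],a@[-s,c,0],X[:,2]]*1e3
    for nm,b in dict(grip=(-25,25,-40,-5,140,190),pad=(-25,25,10,40,140,190),lug=(-150,-115,-30,30,35,60)).items():
        k=L[(L[:,0]>b[0])&(L[:,0]<b[1])&(L[:,1]>b[2])&(L[:,1]<b[3])&(L[:,2]>b[4])&(L[:,2]<b[5])]
        if len(k)>3: print(n,nm,len(k),np.percentile(k,[2,50,98],axis=0).round(1).tolist())
E
```

```text
8.55 [ 0.46257931 -0.12298339  0.03516257] [ 0.31254356 -0.58958122 -0.53694876]
scene grip 190 [[-12.9, -26.6, 140.5], [2.6, -15.2, 159.7], [14.1, -11.9, 167.1]]
scene pad 150 [[-12.2, 23.2, 141.0], [4.9, 29.5, 154.3], [23.5, 31.8, 165.6]]
scene lug 100 [[-136.3, -15.5, 35.7], [-129.9, 4.5, 46.1], [-127.1, 22.3, 51.9]]
side grip 204 [[-13.8, -28.1, 141.3], [-1.7, -16.4, 158.8], [13.0, -12.7, 168.8]]
side pad 188 [[-13.0, 22.0, 140.5], [1.2, 27.6, 153.4], [23.0, 31.2, 166.4]]
```

The head top is at 168 mm, so it is in the 110 notch. I'll shut the fingers and push the lug.

Emit:
{"method": "play_rows", "body": {
  "commands": "0 0 0 0 0 0;0 0 0 0 0 0;0 0 0 0 0 0;0.2 0.01 0 0 0 0;0.2 0.01 0 0 0 0;0.2 0.01 0 0 0 0;0.2 0.01 0 0 0 0;0.2 0.01 0 0 0 0;0.2 0.01 0 0 0 0;0.2 0.01 0 0 0 0;0.2 0.01 0 0 0 0;0.2 0.01 0 0 0 0;0.2 0 0 0 0 0;0.1 0 0 0 0 0;0 0 0 0 0 0",
  "grip": 0
}}

```text
time_s: 10.15
tcp_pos: [0.5261, -0.1202, 0.0346]
ee_rot: [[-0.999, -0.033, 0.002], [-0.033, 0.999, -0.0], [-0.002, -0.0, -1.0]]
wrist_force: [-0.3, 0.7, -0.3]
gripper_width: 0.005
gripper_force: 0.0
```

Emit:
{"method": "play_rows", "body": {
  "commands": "0.1 0 0 0 0 0;0.1 0 0 0 0 0;0.1 0 0 0 0 0;0 0 0 0 0 0"
}}

```text
time_s: 10.55
tcp_pos: [0.535, -0.1203, 0.0345]
ee_rot: [[-0.999, -0.033, 0.002], [-0.033, 0.999, 0.0], [-0.002, -0.0, -1.0]]
wrist_force: [-1.3, -0.1, -0.3]
gripper_width: 0.01
gripper_force: 0.3
```

Emit:
{"method": "play_rows", "body": {
  "commands": "0.07 0 0 0 0 0;0.07 0 0 0 0 0;0 0 0 0 0 0"
}}

```text
time_s: 10.85
tcp_pos: [0.538, -0.1203, 0.0344]
ee_rot: [[-0.999, -0.033, -0.001], [-0.033, 0.999, -0.0], [0.001, 0.0, -1.0]]
wrist_force: [-3.0, 0.3, 2.1]
gripper_width: 0.006
gripper_force: 1.7
```

Emit:
{"method": "play_rows", "body": {
  "commands": "0.07 0 0 0 0 0;0.07 0 0 0 0 0;0 0 0 0 0 0"
}}

```text
time_s: 11.15
tcp_pos: [0.538, -0.1205, 0.034]
ee_rot: [[-0.999, -0.032, -0.01], [-0.032, 0.999, 0.0], [0.01, 0.0, -1.0]]
wrist_force: [-10.8, 1.2, 7.4]
gripper_width: 0.006
gripper_force: 5.3
```

The carrier is against the stop: TCP stalled at x = 0.538 while the force rose. Backing off and rising over the head.

Emit:
{"method": "play_rows", "body": {
  "commands": "-0.4 0 0 0 0 0;-0.8 0 0 0 0 0;0 0 1 0 0 0;0 0 1 0 0 0;0 0 1 0 0 0;0 0 1 0 0 0;0 0 1 0 0 0;0.2 0 0.9 0 0 0;0.9 -0.02 0 0 0 0;0.9 -0.02 0 0 0 0;0.9 -0.02 0 0 0 0;0.9 -0.02 0 0 0 0;0.7 0 0 0 0 0;0 0 0 0 0 0;0 0 0 0 0 0",
  "grip": 0
}}

```text
time_s: 12.65
tcp_pos: [0.6419, -0.1225, 0.211]
ee_rot: [[-0.999, -0.033, 0.001], [-0.033, 0.999, 0.0], [-0.001, 0.0, -1.0]]
wrist_force: [-0.4, -0.2, 0.4]
gripper_width: 0.01
gripper_force: 0.0
```

Emit:
{"method": "play_rows", "body": {
  "commands": "0 0 0 0 0 0;0 0 0 0 0 0;0 0 0 0 0 0;0 0 0 0 0 0;0 0 0 0 0 0;0 0 0 0 0 0",
  "grip": 87
}}

```text
time_s: 13.25
tcp_pos: [0.6413, -0.1227, 0.2116]
ee_rot: [[-0.999, -0.033, 0.0], [-0.033, 0.999, 0.0], [-0.0, 0.0, -1.0]]
wrist_force: [0.3, 0.7, -0.2]
gripper_width: 0.465
gripper_force: 0.0
```

```bash
python3 - <<'E'
from h import *
import cv2
s=r.sense(); print(s['time_s'],s['tcp_pos'],s['gripper_width'])
q=[.6355,-.1174,.0435]
for n in('wrist','side','scene'):
    I=cams.camera_info(n);p,d=cams.capture(n); cv2.imwrite(f'pics/{n}3.png',p)
    v,u=np.mgrid[:480,:640]; m=d>0
    P=(np.linalg.inv(I['mtx'])@np.vstack([u[m],v[m],np.ones(m.sum())]))*d[m]; X=(I['R'].T@(P-I['t'][:,None])).T
    c,s=np.cos(q[2]),np.sin(q[2]); a=X-[q[0],q[1],0]; L=np.c_[a@[c,s,0],a@[-s,c,0],X[:,2]]*1e3
    for nm,b in dict(grip=(-25,25,-40,-5,150,175),pad=(-25,25,10,40,150,175),lug=(-150,-70,-30,30,40,60)).items():
        k=L[(L[:,0]>b[0])&(L[:,0]<b[1])&(L[:,1]>b[2])&(L[:,1]<b[3])&(L[:,2]>b[4])&(L[:,2]<b[5])]
        if len(k)>3: print(n,nm,len(k),np.percentile(k,[2,50,98],axis=0).round(1).tolist())
E
```

```text
13.25 [ 0.64129059 -0.1226887   0.21156385] 0.4654988569267464
wrist grip 1564 [[-17.3, -28.7, 151.4], [-5.9, -21.7, 167.7], [9.2, -15.2, 169.3]]
wrist pad 1047 [[-16.4, 20.7, 150.9], [-3.5, 23.9, 165.3], [18.9, 28.5, 167.1]]
wrist lug 591 [[-87.1, -19.3, 49.8], [-83.4, -0.2, 51.3], [-79.8, 18.3, 52.7]]
side grip 149 [[-13.6, -28.4, 151.0], [-1.7, -17.2, 164.1], [12.3, -13.1, 168.8]]
side pad 119 [[-12.5, 21.0, 150.3], [1.6, 27.7, 160.1], [21.8, 31.0, 166.6]]
side lug 82 [[-84.4, -19.8, 40.2], [-80.9, 4.2, 48.8], [-75.8, 20.0, 52.5]]
scene grip 141 [[-13.6, -25.2, 150.9], [1.7, -16.0, 163.5], [13.8, -12.1, 168.4]]
scene pad 98 [[-12.0, 23.4, 150.6], [2.5, 29.3, 160.5], [23.5, 31.8, 165.6]]
scene lug 84 [[-85.0, -17.7, 40.4], [-78.8, 2.0, 47.4], [-76.0, 22.2, 50.9]]
```

View pics/wrist3.png

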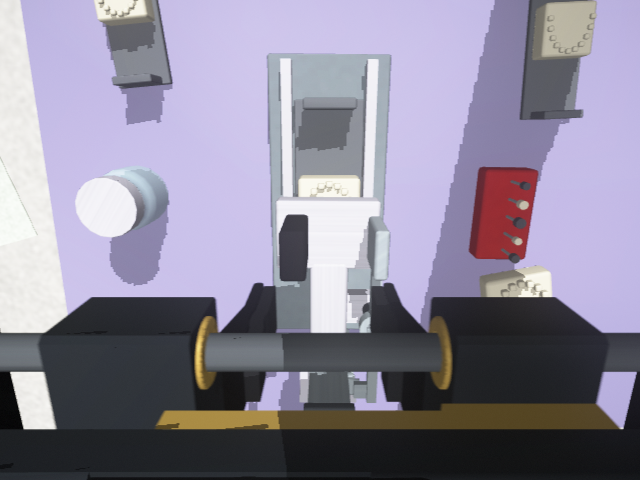

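The wrist view shows the carrier home under the head, with the lug at (330,103) and the model under the arm. The fingers are still opening and need to be about 7 mm nearer. Once open I'll go down.

Emit:
{"method": "play_rows", "body": {
  "commands": "-0.23 0 0 0 0 0;0 0 0 0 0 0;0 0 0 0 0 0;0 0 0 0 0 0;0 0 0 0 0 0;0 0 0 0 0 0;0 0 0 0 0 0;0 0 0 0 0 0",
  "grip": 87
}}

```text
time_s: 14.2
tcp_pos: [0.6345, -0.1227, 0.2114]
ee_rot: [[-0.999, -0.033, -0.0], [-0.033, 0.999, -0.0], [0.0, -0.0, -1.0]]
wrist_force: [-0.1, 0.8, 0.4]
gripper_width: 1.0
gripper_force: 0.0
```

Emit:
{"method": "play_rows", "body": {
  "commands": "0 0 -0.5 0 0 0;0 0 -0.6 0 0 0;0 0 -0.6 0 0 0;0 0 -0.5 0 0 0;0 0 -0.4 0 0 0;0 0 0 0 0 0;0 0 0 0 0 0;0 0 0 0 0 0"
}}

```text
time_s: 15.0
tcp_pos: [0.6352, -0.1228, 0.1346]
ee_rot: [[-0.999, -0.033, 0.002], [-0.033, 0.999, -0.0], [-0.002, -0.0, -1.0]]
wrist_force: [-0.1, 0.1, -0.5]
gripper_width: 1.0
gripper_force: 0.0
```

Emit:
{"method": "play_rows", "body": {
  "commands": "0 0 0 0 0 0;0 0 0 0 0 0;0 0 0 0 0 0;0 0 0 0 0 0;0 0 0 0 0 0;0 0 0 0 0 0;0 0 0 0 0 0;0 0 0 0 0 0;0 0 0 0 0 0;0 0 0 0 0 0",
  "grip": 38
}}

```text
time_s: 16.0
tcp_pos: [0.6341, -0.122, 0.1326]
ee_rot: [[-0.999, -0.033, -0.001], [-0.033, 0.999, 0.001], [0.001, 0.001, -1.0]]
wrist_force: [2.5, 4.6, -7.2]
gripper_width: 0.551
gripper_force: 29.3
```

Fully squeezed at 47.9 mm, and the pinch carries about 7 N of head weight. Lowering most of the free travel.

Emit:
{"method": "play_rows", "body": {
  "commands": "0 0.03 -0.05 0 0 0;0 0 -0.1 0 0 0;0 0 -0.15 0 0 0;0 0 -0.15 0 0 0;0 0 -0.15 0 0 0;0 0 -0.1 0 0 0;0 0 -0.1 0 0 0;0 0 0 0 0 0;0 0 0 0 0 0;0 0 0 0 0 0"
}}

```text
time_s: 17.0
tcp_pos: [0.6341, -0.122, 0.1092]
ee_rot: [[-0.999, -0.033, -0.001], [-0.033, 0.999, -0.0], [0.001, -0.0, -1.0]]
wrist_force: [0.5, 0.5, -6.1]
gripper_width: 0.557
gripper_force: 29.4
```

Emit:
{"method": "play_rows", "body": {
  "commands": "0 0 -0.04 0 0 0;0 0 -0.04 0 0 0;0 0 0 0 0 0;0 0 0 0 0 0"
}}

```text
time_s: 17.4
tcp_pos: [0.6341, -0.1219, 0.1069]
ee_rot: [[-0.999, -0.033, -0.001], [-0.033, 0.999, -0.0], [0.001, -0.0, -1.0]]
wrist_force: [-0.6, -0.2, -6.3]
gripper_width: 0.554
gripper_force: 29.4
```

Emit:
{"method": "play_rows", "body": {
  "commands": "0 0 -0.05 0 0 0;0 0 -0.05 0 0 0;0 0 0 0 0 0;0 0 0 0 0 0"
}}

```text
time_s: 17.8
tcp_pos: [0.6341, -0.1219, 0.1038]
ee_rot: [[-0.999, -0.033, -0.001], [-0.033, 0.999, -0.0], [0.001, -0.0, -1.0]]
wrist_force: [-2.1, -1.0, -4.8]
gripper_width: 0.551
gripper_force: 29.4
```

Emit:
{"method": "play_rows", "body": {
  "commands": "0 0 -0.05 0 0 0;0 0 -0.03 0 0 0;0 0 0 0 0 0;0 0 0 0 0 0"
}}

```text
time_s: 18.2
tcp_pos: [0.6342, -0.1219, 0.1019]
ee_rot: [[-0.999, -0.033, -0.0], [-0.033, 0.999, -0.0], [0.0, -0.0, -1.0]]
wrist_force: [-4.0, -1.1, -2.2]
gripper_width: 0.557
gripper_force: 29.5
```

Contact is felt: the load fell from -6.3 to -2.2 N. A little more.

Emit:
{"method": "play_rows", "body": {
  "commands": "0 0 -0.03 0 0 0;0 0 -0.01 0 0 0;0 0 0 0 0 0;0 0 0 0 0 0;0 0 0 0 0 0"
}}

```text
time_s: 18.7
tcp_pos: [0.6342, -0.1219, 0.1008]
ee_rot: [[-0.999, -0.033, -0.0], [-0.033, 0.999, -0.0], [0.0, -0.0, -1.0]]
wrist_force: [-5.6, -0.1, 0.7]
gripper_width: 0.558
gripper_force: 29.5
```

```bash
python3 - <<'E'
from h import *
import cv2
p,d=cams.capture('side'); cv2.imwrite('pics/s4.png',cv2.resize(p[135:255,265:400],None,fx=4,fy=4,interpolation=cv2.INTER_CUBIC))
print(r.sense()['wrist_force'],r.sense()['time_s'])
E
```

```text
[-4.59143042  0.05948305  1.32341186] 18.75
```

View pics/s4.png

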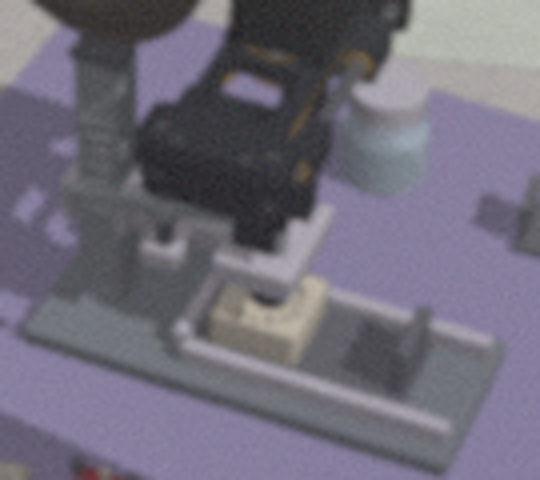

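The foot (dark pad at 268,297) sits on the model, carrying about 7–8 N, roughly the head's own weight. Releasing.

Emit:
{"method": "play_rows", "body": {
  "commands": "0 0 0 0 0 0;0 0 0 0 0 0;0 0 0 0 0 0;0 0 0 0 0 0;0 0 0 0 0 0;0 0 0 0 0 0;0 0 0 0 0 0;0 0 0 0 0 0;0 0 0 0 0 0;0 0 0 0 0 0",
  "grip": 80
}}

```text
time_s: 19.75
tcp_pos: [0.6345, -0.1218, 0.1005]
ee_rot: [[-0.999, -0.033, 0.0], [-0.033, 0.999, -0.0], [-0.0, -0.0, -1.0]]
wrist_force: [0.6, -0.6, -0.3]
gripper_width: 0.918
gripper_force: 0.0
```

Emit:
{"method": "play_rows", "body": {
  "commands": "0 0 0.2 0 0 0;0 0 0.5 0 0 0;0 0 0.8 0 0 0;0 0 0.8 0 0 0;0 0 0.8 0 0 0;0 0 0 0 0 0;0 0 0 0 0 0;0 0 0 0 0 0"
}}

```text
time_s: 20.55
tcp_pos: [0.6337, -0.1217, 0.1924]
ee_rot: [[-0.999, -0.033, -0.002], [-0.033, 0.999, 0.0], [0.002, 0.0, -1.0]]
wrist_force: [0.3, 0.5, -1.0]
gripper_width: 0.917
gripper_force: 0.0
```

```bash
python3 - <<'E'
from h import *
import cv2
s=r.sense(); print(s['time_s'],s['tcp_pos'],s['wrist_force'])
q=[.6355,-.1174,.0435]; o=[]
for n in('wrist','side'):
    I=cams.camera_info(n);p,d=cams.capture(n)
    if n=='side': o=cv2.resize(p[135:255,265:400],None,fx=4,fy=4,interpolation=cv2.INTER_CUBIC)
    v,u=np.mgrid[:480,:640]; m=d>0
    P=(np.linalg.inv(I['mtx'])@np.vstack([u[m],v[m],np.ones(m.sum())]))*d[m]; X=(I['R'].T@(P-I['t'][:,None])).T
    c,s=np.cos(q[2]),np.sin(q[2]); a=X-[q[0],q[1],0]; L=np.c_[a@[c,s,0],a@[-s,c,0],X[:,2]]*1e3
    for nm,b in dict(grip=(-25,25,-40,-5,108,150),pad=(-25,20,5,40,108,150),lug=(-150,-70,-30,30,40,60)).items():
        k=L[(L[:,0]>b[0])&(L[:,0]<b[1])&(L[:,1]>b[2])&(L[:,1]<b[3])&(L[:,2]>b[4])&(L[:,2]<b[5])]
        if len(k)>3: print(n,nm,len(k),np.percentile(k,[2,50,98],axis=0).round(1).tolist())
cv2.imwrite('pics/s5.png',o)
E
```

```text
20.55 [ 0.63372705 -0.12168284  0.19244009] [ 0.34044888  0.53524726 -1.02616123]
wrist grip 1386 [[-17.3, -28.6, 110.7], [-6.3, -21.6, 130.0], [9.5, -15.1, 131.6]]
wrist pad 921 [[-16.5, 20.7, 109.3], [-3.8, 23.9, 127.6], [18.9, 28.5, 129.4]]
wrist lug 680 [[-87.4, -19.4, 49.6], [-83.5, -0.5, 51.3], [-79.8, 18.4, 52.8]]
side grip 166 [[-14.0, -28.9, 108.8], [-0.9, -17.2, 124.2], [12.9, -12.5, 131.5]]
side pad 130 [[-13.0, 21.0, 108.9], [-0.1, 27.8, 119.7], [17.5, 31.2, 129.4]]
side lug 78 [[-84.3, -19.5, 40.8], [-80.6, 2.9, 49.3], [-75.8, 21.0, 53.7]]
```

View pics/s5.png

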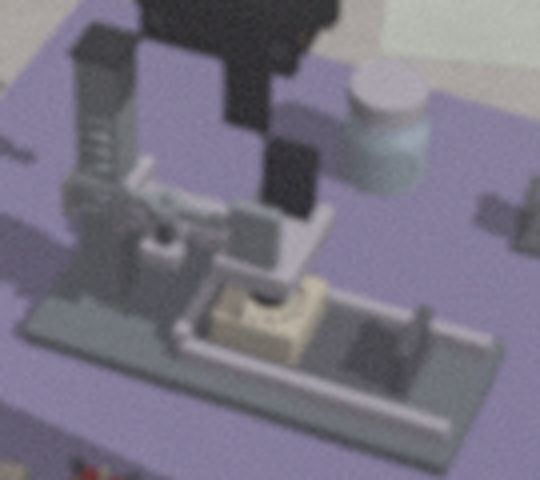

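The head rests on the model, released, with the measured height now about 72.5 mm and between notches. To verify the foot really pressed while squeezed, I'll compare how much the head moved on release.

```bash
python3 - <<'E'
import cv2,numpy as np
a=cv2.imread('pics/s4.png',0);b=cv2.imread('pics/s5.png',0)
for nm,(x0,y0,x1,y1) in dict(base=(170,310,450,440),foot=(215,245,335,305),block=(135,225,195,272),plate=(205,240,260,280),guide=(60,165,125,225)).items():
    t=a[y0:y1,x0:x1]; w=b[y0-24:y1+24,x0-12:x1+12]; m=cv2.matchTemplate(w,t,cv2.TM_CCOEFF_NORMED); _,s,_,l=cv2.minMaxLoc(m); print(nm,round(s,3),l[0]-12,l[1]-24,'(4x px)')
E
```

```text
base 0.995 0 0 (4x px)
foot 0.844 0 2 (4x px)
block 0.959 -1 0 (4x px)
plate 0.793 -1 4 (4x px)
guide 0.722 -4 -5 (4x px)
```

The head moved at most about 1 mm on release, so the foot was already carrying most of the head's weight while squeezed. Everything is at rest and the fingers are clear, so I'm handing in.

```bash
python3 -c "
from station import r
print(r.finish_job())"
```

```text
the job is handed in; nothing more can be done
None
```

The press is loaded and the job is handed in at about 21 s of the 54 s allowed. The head clicked to the top notch, the carrier was pushed home, and the foot pressed on the model with an estimated 7 N while squeezed, then was released and left resting; the hand-in returned no verdict.

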